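Stack the carousel's tier and aim the vanity lamp at it

ROBOT

A 6-joint arm with a two-finger parallel gripper is mounted at the origin on the work surface. World frame = base frame: x ahead of the robot, y to its left, z up, the work surface at z = 0. Lengths are in m, angles in rad, forces in N, time in s.
With the tool pointing down it reaches from about 0.375 to 0.925 m from the base axis. Payload 5.7 kg.
Tool frame: the origin (TCP) lies between the finger pads; the fingertips stand 22 mm ahead of it and the grasp point (between the pads) lies 3 mm ahead of it (r.tcp_to_tips is the z of the fingertips in the tool frame, in m); z points along the fingers, y is the line along which they close (so a half turn about z gives the same grasp; the last joint's range is limited). The gripper opens to 88 mm and grips with 3 to 60 N. Pads are 20 mm wide; open, the fingers measure 115 mm over their backs; the gripper's body (75 mm by 178 mm) begins 61 mm behind the grasp point.
Start: joints at [1.167, 0.359, 1.51, -0, 1.272, -0.115], TCP at [0.171, 0.575, 0.245] pointing down, gripper open.
Joint ranges: [-2.97, 2.97], [-1.01, 2.36], [0.21, 2.38], [-0.96, 4.11], [0.2, 2.71], [-2.98, 2.98]. Speed limits (rad/s): [2.39, 2.39, 3.14, 3.14, 3.14, 3.14].

INTERFACE

Orientations are given as [roll, pitch, yaw] about the fixed x, y, z axes, in that order (R = Rz(yaw) Ry(pitch) Rx(roll)).
In Python, from bench import r gives the robot as it stands.
- The arm moves only by the tool step_arm, never from a script. Its argument "commands" is a list of rows, each an object with "translation": the shift along the world's x, y, z scaled (see below), a list of three; "dr": the turn, a rotation vector about the world's x, y, z scaled (see below), a list of three. In form: [{"translation": [x, y, z], "dr": [ax, ay, az]}, ...]. A call has 1 to 5 rows; each row is the pose to reach, as a shift and turn from the pose commanded when the call began; what a row does not reach only later rows make up. The controller multiplies each number of a shift by 150 mm and each number of a turn by 90 degrees. A row lasts 1/10 s, in which the tool goes at most 50 mm and 8.59 degrees, less where a joint would pass 70% of its speed; a pose out of reach is approached as far as the arm can. A call with a number of a shift or a turn outside -1 to 1 is refused whole. A call with a gripper value outside its range is refused whole. "hand" is the opening, from -1 (shut) to 1 (fully open), set as the call begins (left out, the last holds). The fingers move at their own pace and stop on an object; "newtons" is the grip in N (left out, the last holds). Time passes only in rows, so rows that repeat a pose let the fingers close. It gives the time, the measured TCP pose, the force, the opening and the grip force at its end, in the units of the state.
- r.get_state(): the state, without advancing time (a new reading comes with each control period).
- r.grab_frame(name): name is "side" or "top" or "wrist"; returns the picture (480x640x3 uint8, red, green, blue); there is no depth.
- r.camera_params(name): a dict with "K" (3x3 intrinsics, pixels), "k1" (the pictures are not rectified: a ray, as slopes to the right and down, at radius r is drawn at 1 + k1 r^2 times it, then the intrinsics apply), "world_from_camera" (4x4, takes a point from camera to world coordinates); the wrist camera has in their place "mount" (4x4, takes a point from camera to tool coordinates, whose origin is the TCP and whose axes are the flange's). Camera axes: x right, y down, z forward; pixel columns grow to the right and rows downward; lengths in m; the calibration is good to about 2 mm. A picture is of the moment at which its call begins: read the wrist's pose just before it. camera_params takes no time and is no camera call.
- r.finish_job(): hands the job in; it is judged then, once.
The state is a dict: "t": time; "qpos": joint angles; "qd": joint speeds; "joint_efforts": joint torques, N m; "tcp_pos": TCP position; "orientation": TCP orientation; "contact_force": force on the tool from outside, world axes, zero at the start; "torque": the same for the moment, N m; "finger_gap": finger opening in m; "finger_force": force on a finger pad.
Only numpy, scipy, OpenCV 4.12 (cv2) and the standard library are available. Lean on these libraries where they do the work, as an engineer would, in place of code of your own. Each camera call takes 0.05 s, during which the arm holds its last target. There are 200 camera calls.

TASK

Put the display carousel together and light it: seat the loose oblong tier fully home on the carousel's drum, with the drum's two pins through its two holes, and aim the panel lamp straight at the middle of the seated tier by swivelling and tilting its head. Leave the pen cup, the dropper bottle and the trinket tray standing where they are.

Things in the scene. Friction and masses are not known exactly. Their poses are not given: they have to be found in the camera images.
- lamp: Vanity lamp, fixed to the table: an aluminium foot disc, 120 mm across and 14 mm high, with an 18 mm thick stem. Origin: centre of the foot's underside. The stem carries the swivel joint, and the head hangs on the stem's top.
- lamp_axis (a point): Top of the lamp's stem, where the vertical swivel axis and the level tilt axis cross, 220 mm above the table; its frame turns with the swivel only: -x is the level direction the lamp faces, y runs along the tilt axis. The stem's knuckle reaches 9 mm above this point and 14 mm to either side along y.
- lamp_face (a point): Centre of the lamp's flat white light panel. The beam leaves along -x of this frame, square to the panel; y along its length, z to its upper edge. The head is a flat slab 190 (y) by 100 (z) by 16 mm thick, front face 34 mm ahead of lamp_axis, back face 17 mm ahead, so the beam's line runs through lamp_axis. A 30 mm wide bracket at its middle joins it to the stem.
- lamp_swivel (a joint): Swivel of the lamp's head about the vertical stem, rad, relative to the foot; grows anticlockwise seen from above; range -2.9 to 2.9. Stiff (about 0.25 N m of friction): it stays where it is left. Pushing one half of the slab (say 70 mm from the middle, at the height of the axis) turns it.
- lamp_head (a joint): Tilt of the lamp's head, rad: 0 with the beam level, positive with the beam pointing down (the upper edge leans forward), range -0.6 to 1.2. Stiff (about 0.2 N m of friction): it stays where it is left. Pushing the upper edge forward from behind raises the value. Starts tipped up, at -0.5 to -0.05.
- deck_top (a point): Centre of the flat top of the carousel's pale acrylic drum, 72 mm above the table. The drum is 124 mm across and turns, with slight friction (0.06 N m), on a fixed foot. Two steel pins, 10 mm thick, 14 mm high and tapered at the top, stand on it at x = -42 and +42 mm of this frame (z up).
- tier: Loose upper tier: oblong white acrylic tray, 150 (x) by 110 mm (y), floor 8 mm thick, clear walls 3 mm thick, 30 mm high overall, about 0.25 kg. Two 14 mm through holes at x = -42 and +42 mm, y = 0. In its middle a plain handle block, 50 (x) by 16 mm (y), top 62 mm above the underside. Origin: centre of the underside. Fits either way round.
- tier_mid (a point): Middle of the tier, 20 mm above the centre of its underside: where the lamp must aim once the tier is seated.
- pen_cup: White ceramic cup, 70 mm across and 100 mm high, with four slim black eyeliner pens standing in it to 163 mm. Origin: centre of the underside. Leave alone.
- dropper_bottle: Closed amber glass dropper bottle, 48 mm across, 124 mm high. Origin: centre of the underside. Leave alone.
- trinket_tray: Green ceramic trinket tray, 110 by 80 mm and 18 mm high, with a steel cuticle pusher in it. Origin: centre of the underside. Leave alone.
Things that resemble listed ones, but are neither listed nor needed, are in the scene too. Leave any brown look-alike of the tier alone. Leave any red look-alike of the part that bears deck_top alone.

How it is judged:
By the outcome, as a careful person would: the job done as asked, in the order asked, and still so for the second after the job is handed in, with the robot touching nothing.
It also fails if it takes over 72 s, if anything falls off the work surface, if the arm or the gripper's body presses on something with over 40 N, if the wrist force passes 120 N, or if a joint passes its speed limit or range.

## Working session

There is one attempt and no reset: what is moved stays moved. The work goes in short steps, Python scripts to look and compute and a tool call to move; the robot and the scene stay as the last step left them, time stands still between calls to the robot, and variables do not carry over. Pictures are saved under pics/ and viewed, at most 10 in all, crops included, and the job is handed in when it is done.

Besides the shell and the picture viewer there is one more tool, called after "Call:" by a JSON object that holds its "name" and its "arguments", one argument or row to a line. step_arm: Moves the arm, as the interface text tells. Shifts and turns lie within -1 to 1; 1 stands for 150 mm of shift or 90 degrees of turn. Its arguments: {"type":"object","properties":{"commands":{"type":"array","items":{"type":"object","properties":{"translation":{"type":"array","items":{"type":"number","minimum":-1,"maximum":1}},"dr":{"type":"array","items":{"type":"number","minimum":-1,"maximum":1}}}}},"hand":{"type":"number"},"newtons":{"type":"number"}},"required":["commands"]}

```bash
ls; mkdir -p pics; python3 - <<'E'
from bench import r
import cv2,numpy as np
np.set_printoptions(precision=4,suppress=True)
for n in("side","top"):
    cv2.imwrite(f"pics/{n}0.png",r.grab_frame(n)[:,:,::-1])
for n in("side","top","wrist"):print(n,r.camera_params(n))
print(r.get_state())
E
```

```text
pics
side {'K': array([[572.3104,   0.    , 319.4946],
       [  0.    , 572.3104, 236.7833],
       [  0.    ,   0.    ,   1.    ]]), 'k1': -0.10309337695062977, 'world_from_camera': array([[ 0.9954, -0.0528,  0.08  ,  0.4145],
       [-0.095 , -0.658 ,  0.747 , -0.728 ],
       [ 0.0132, -0.7512, -0.66  ,  0.8692],
       [ 0.    ,  0.    ,  0.    ,  1.    ]])}
top {'K': array([[449.7296,   0.    , 320.499 ],
       [  0.    , 449.7296, 233.0262],
       [  0.    ,   0.    ,   1.    ]]), 'k1': -0.04152968450562027, 'world_from_camera': array([[ 0.0714, -0.9751,  0.2101,  0.2919],
       [-0.9974, -0.0688,  0.0199,  0.059 ],
       [-0.005 , -0.211 , -0.9775,  1.1931],
       [ 0.    ,  0.    ,  0.    ,  1.    ]])}
wrist {'K': array([[412.5888,   0.    , 318.3524],
       [  0.    , 412.5888, 241.6305],
       [  0.    ,   0.    ,   1.    ]]), 'k1': -0.02148353046578035, 'mount': array([[-0.0004, -0.9527, -0.3038,  0.0841],
       [ 1.    , -0.0006,  0.0007,  0.0011],
       [-0.0008, -0.3038,  0.9527, -0.1411],
       [ 0.    ,  0.    ,  0.    ,  1.    ]])}
{'t': 0.1, 'qpos': array([ 1.1669,  0.3594,  1.5114, -0.    ,  1.2725, -0.1151]), 'qd': array([ 0.0009, -0.0004, -0.0029, -0.0009, -0.0002, -0.0016]), 'joint_efforts': array([ -0.0006, -51.6359, -27.141 ,   0.0674,   0.0278,  -0.    ]), 'tcp_pos': array([0.1707, 0.5746, 0.2439]), 'orientation': array([-3.1399, -0.0002,  2.8528]), 'contact_force': array([-0.5179, -0.4396, -0.3948]), 'torque': array([-0.0488,  0.0456,  0.0407]), 'finger_force': 0.0, 'finger_gap': 0.08802005988148012}
```

View pics/side0.png

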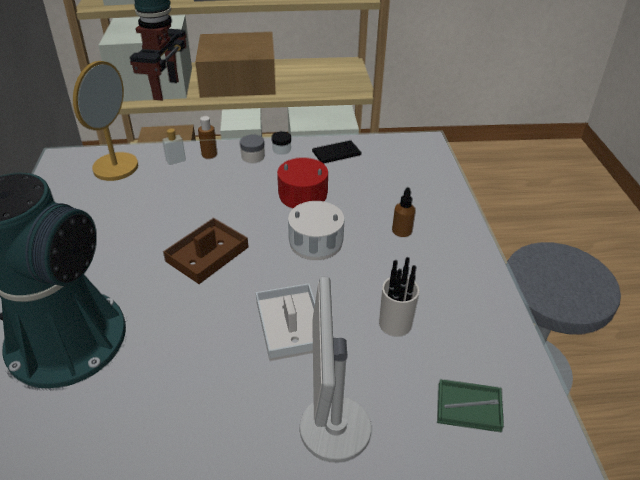

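View pics/top0.png

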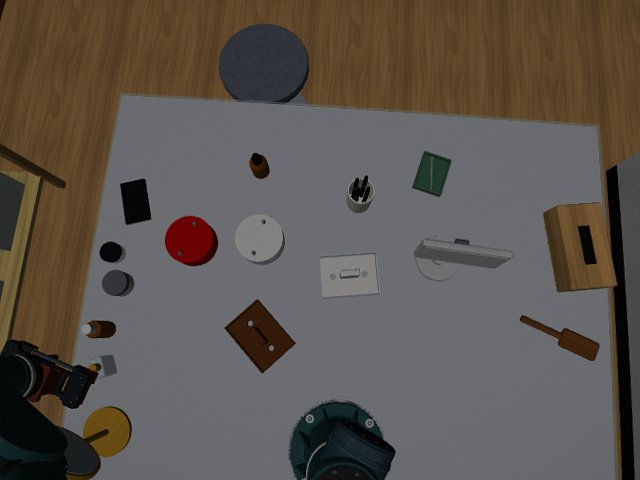

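The side view shows the white tier at about (290,320), the white drum at (316,228) and the lamp foot at (336,427), with its head facing the robot. In the top view the drum is at (259,239) with pins at (264,222) and (253,253), the tier at (349,275) and the lamp foot at (437,258).

```bash
cat > h.py <<'E'
import numpy as np,cv2
from bench import r
np.set_printoptions(precision=4,suppress=True)
def cam(n):
    p=r.camera_params(n)
    if n!="wrist": return p["K"],p["k1"],p["world_from_camera"]
    s=r.get_state();return p["K"],p["k1"],tool(s)@p["mount"]
def rot(rpy):
    from scipy.spatial.transform import Rotation as R
    return R.from_euler("xyz",rpy).as_matrix()
def tool(s):
    T=np.eye(4);T[:3,:3]=rot(s["orientation"]);T[:3,3]=s["tcp_pos"];return T
def proj(c,P):
    K,k,T=c;P=np.atleast_2d(P)
    q=(P-T[:3,3])@T[:3,:3]
    a=q[:,:2]/q[:,2:];a=a*(1+k*(a**2).sum(1,keepdims=True))
    return a@K[:2,:2].T+K[:2,2]
def back(c,uv,z):
    K,k,T=c;uv=np.atleast_2d(np.float64(uv))
    a=cv2.undistortPoints(uv.reshape(-1,1,2),K,np.array([k,0,0,0.]))[:,0]
    d=np.c_[a,np.ones(len(a))]@T[:3,:3].T
    return T[:3,3]+d*((z-T[2,3])/d[:,2])[:,None]
E
python3 - <<'E'
from h import *
t=cam("top");s=cam("side")
print("drum top",back(t,[259,236],.072),back(s,[316,217],.072))
print("pins",back(t,[[264,222],[253,253]],.086),back(s,[[297,214],[336,218]],.086))
print("tier",back(t,[[321,256],[376,253],[379,294],[322,297]],.03))
print("holes",back(t,[[333,276],[366,274]],.008))
print("lamp foot",back(t,[[437,258]],.014),back(s,[336,427],.014), "knuckle",back(t,[462,241],.225),back(s,[341,345],.225))
print("cup",back(t,[360,195],.1),"bottle",back(t,[258,158],.124),"tray",back(t,[433,173],.018))
for n,(x,y,w,h) in {"top":(220,140,310,170),"side":(240,190,190,280)}.items():
    im=cv2.imread(f"pics/{n}0.png")[y:y+h,x:x+w]
    f=2.55 if n=="top" else 2.1
    cv2.imwrite(f"pics/{n}_c.png",cv2.resize(im,None,fx=f,fy=f,interpolation=cv2.INTER_CUBIC))
a=cv2.imread("pics/top_c.png");b=cv2.imread("pics/side_c.png")
print(a.shape,b.shape)
E
```

```text
drum top [[0.5141 0.2378 0.072 ]] [[0.5097 0.2406 0.072 ]]
pins [[0.5483 0.2265 0.086 ]
 [0.4671 0.2462 0.086 ]] [[0.4678 0.2371 0.086 ]
 [0.5507 0.2168 0.086 ]]
tier [[ 0.4807  0.077   0.03  ]
 [ 0.4987 -0.0662  0.03  ]
 [ 0.3924 -0.0789  0.03  ]
 [ 0.3745  0.0669  0.03  ]]
holes [[ 0.4331  0.0419  0.008 ]
 [ 0.4445 -0.0448  0.008 ]]
lamp foot [[ 0.4995 -0.2303  0.014 ]] [[ 0.5001 -0.2376  0.014 ]] knuckle [[ 0.504 -0.233  0.225]] [[ 0.5008 -0.2311  0.225 ]]
cup [[ 0.6322 -0.0115  0.1   ]] bottle [[0.7043 0.2524 0.124 ]] tray [[ 0.7353 -0.2145  0.018 ]]
(433, 790, 3) (588, 399, 3)
```

View pics/top_c.png

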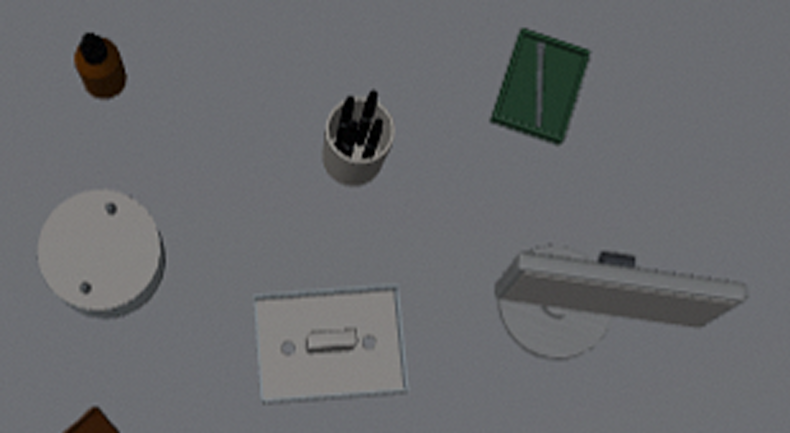

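View pics/side_c.png

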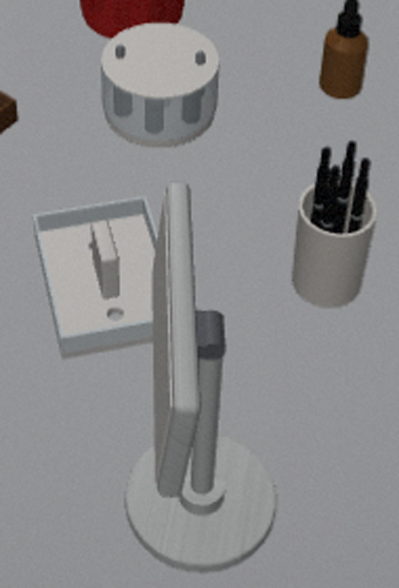

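Both views agree on the positions: drum about (0.508, 0.236), tier about (0.438, 0) and lamp about (0.500, -0.233). The pin spacing measures 83.5 mm against 84. I'll take a wrist look at the drum first, then go to the tier.

Call:
{"name": "step_arm", "arguments": {
  "commands": [
    {"translation": [1, -1, 0]},
    {"translation": [1, -1, 0]},
    {"translation": [1, -1, 0]},
    {"translation": [1, -1, 0]},
    {"translation": [1, -1, 0]}
  ],
  "hand": 0
}}

```text
invalid input
```

Call:
{"name": "step_arm", "arguments": {
  "commands": [
    {"translation": [1, -1, 0]},
    {"translation": [1, -1, 0]},
    {"translation": [1, -1, 0]},
    {"translation": [1, -1, 0]},
    {"translation": [1, -1, 0]}
  ]
}}

```text
invalid input
```

```bash
python3 - <<'E'
from h import *
import pickle
c=cam("wrist");print(r.get_state()["tcp_pos"],r.get_state()["orientation"])
im=r.grab_frame("wrist");cv2.imwrite("pics/w1.png",im[:,:,::-1]);pickle.dump(c,open("w1.pkl","wb"))
print(proj(c,[[.5483,.2265,.086],[.4671,.2462,.086],[.508,.236,.072]]))
E
```

```text
[0.1707 0.5746 0.2439] [-3.1399 -0.0002  2.8528]
[[115.6521 624.4504]
 [ 98.6262 573.4121]
 [113.1121 586.197 ]]
```

View pics/w1.png

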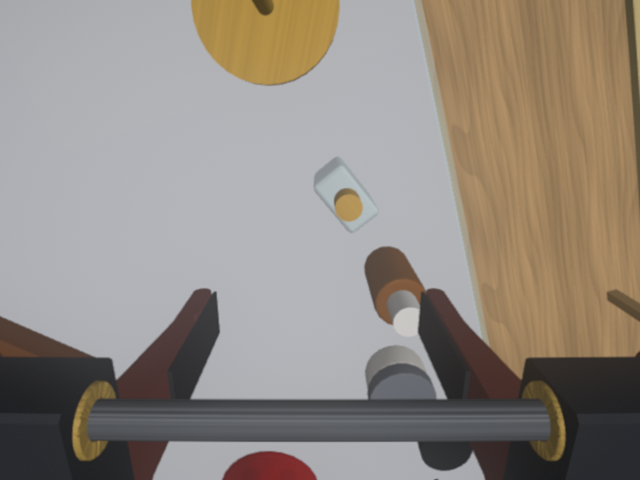

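The move was refused, so this is still the start view: the mirror foot is at (265,40) and there is no drum. I'll retry with "dr" included.

Call:
{"name": "step_arm", "arguments": {
  "commands": [
    {"translation": [1, -1, 0], "dr": [0, 0, 0]},
    {"translation": [1, -1, 0], "dr": [0, 0, 0]},
    {"translation": [1, -1, 0], "dr": [0, 0, 0]},
    {"translation": [1, -1, 0], "dr": [0, 0, 0]},
    {"translation": [1, -1, 0], "dr": [0, 0, 0]}
  ],
  "hand": 0
}}

```text
t: 0.65
tcp_pos: [0.3235, 0.4219, 0.2444]
orientation: [-3.14, 0.001, 2.849]
contact_force: [0.1, 0.1, 0.5]
finger_gap: 0.0513
finger_force: 0.0
```

Call:
{"name": "step_arm", "arguments": {
  "commands": [
    {"translation": [1, -1, 0.2], "dr": [0, 0, 0]},
    {"translation": [1, -1, 0.2], "dr": [0, 0, 0]},
    {"translation": [1, -1, 0.2], "dr": [0, 0, 0]},
    {"translation": [1, -1, 0.2], "dr": [0, 0, 0]},
    {"translation": [1, -1, 0.2], "dr": [0, 0, 0]}
  ]
}}

```text
t: 1.15
tcp_pos: [0.4742, 0.2728, 0.2754]
orientation: [3.141, 0.003, 2.85]
contact_force: [-0.1, 0.4, 0.8]
finger_gap: 0.0437
finger_force: 0.0
```

Call:
{"name": "step_arm", "arguments": {
  "commands": [
    {"translation": [0.4, -0.2, 0], "dr": [0, 0, 0]},
    {"translation": [0.4, -0.2, 0], "dr": [0, 0, 0]},
    {"translation": [0.4, -0.2, 0], "dr": [0, 0, 0]},
    {"translation": [0.4, -0.2, 0], "dr": [0, 0, 0]}
  ]
}}

```text
t: 1.55
tcp_pos: [0.5297, 0.2459, 0.274]
orientation: [-3.141, -0.002, 2.853]
contact_force: [-0.6, 0.7, 0.0]
finger_gap: 0.0439
finger_force: 0.0
```

```bash
python3 - <<'E'
from h import *
import pickle
c=cam("wrist");print(r.get_state()["tcp_pos"],r.get_state()["orientation"])
im=r.grab_frame("wrist");cv2.imwrite("pics/w2.png",im[:,:,::-1]);pickle.dump(c,open("w2.pkl","wb"))
print(proj(c,[[.5483,.2265,.086],[.4671,.2462,.086],[.508,.236,.072]]))
E
```

```text
[0.5297 0.2459 0.274 ] [-3.1411 -0.0022  2.8527]
[[301.026  245.0801]
 [294.1981 143.2429]
 [298.2295 193.2259]]
```

View pics/w2.png

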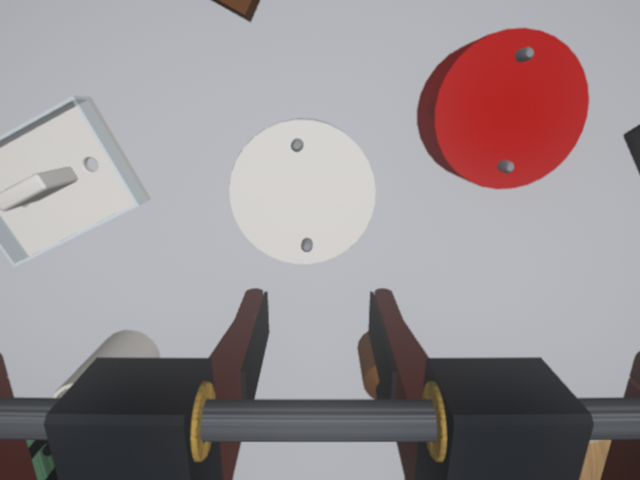

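The wrist view shows the drum's top centred near (303,191) with pins at (297,145) and (307,245). I'll measure it precisely.

```bash
python3 - <<'E'
from h import *
import pickle
c=pickle.load(open("w2.pkl","rb"));im=cv2.imread("pics/w2.png")
print(im[191,303],im[145,297],im[60,303])
g=cv2.GaussianBlur(im,(3,3),0).astype(int)
m=np.zeros(g.shape[:2],np.uint8)
d=(g[:,:,2]-g[:,:,0])  # warm white vs bluish table
m=((d>-3)&(g.min(2)>160)).astype(np.uint8)
roi=np.zeros_like(m);roi[100:280,215:390]=1;m&=roi
cn=max(cv2.findContours(m,cv2.RETR_EXTERNAL,cv2.CHAIN_APPROX_NONE)[0],key=cv2.contourArea)
print(cv2.contourArea(cn),cv2.boundingRect(cn))
P=back(c,cv2.convexHull(cn)[:,0],.072)[:,:2]
A=np.c_[2*P,np.ones(len(P))];s=np.linalg.lstsq(A,(P**2).sum(1),rcond=None)[0]
print("circle",s[:2],np.sqrt(s[2]+s[:2]@s[:2]))
for (u,v) in((297,145),(307,245)):
    w=g[v-14:v+15,u-14:u+15].max(2);k=(w<150)
    yy,xx=np.nonzero(k);print(k.sum(),u-14+xx.mean(),v-14+yy.mean(), back(c,[u-14+xx.mean(),v-14+yy.mean()],.079))
E
```

```text
[207 210 213] [155 151 147] [186 182 180]
16541.0 (229, 120, 147, 145)
circle [0.5106 0.2385] 0.06189216124583521
91 296.35164835164835 145.12087912087912 [[0.4694 0.2469 0.079 ]]
94 306.09574468085106 244.24468085106383 [[0.5509 0.2299 0.079 ]]
```

Call:
{"name": "step_arm", "arguments": {
  "commands": [
    {"translation": [-0.3, -0.9, 0], "dr": [0, 0, -0.37]},
    {"translation": [-0.3, -0.9, 0], "dr": [0, 0, -0.37]},
    {"translation": [-0.3, -0.9, 0], "dr": [0, 0, -0.37]},
    {"translation": [-0.3, -0.9, 0], "dr": [0, 0, -0.37]},
    {"translation": [-0.3, -0.9, 0], "dr": [0, 0, -0.37]}
  ]
}}

```text
t: 2.1
tcp_pos: [0.4843, 0.1104, 0.2748]
orientation: [3.142, -0.001, 2.27]
contact_force: [0.9, 0.2, -0.2]
finger_gap: 0.0438
finger_force: 0.0
```

Call:
{"name": "step_arm", "arguments": {
  "commands": [
    {"translation": [-0.3, -0.9, 0], "dr": [0, 0, -0.36]},
    {"translation": [-0.3, -0.9, 0], "dr": [0, 0, -0.36]},
    {"translation": [-0.3, -0.9, 0], "dr": [0, 0, -0.36]},
    {"translation": [-0.3, -0.9, 0], "dr": [0, 0, -0.36]},
    {"translation": [-0.3, -0.9, 0], "dr": [0, 0, -0.36]}
  ]
}}

```text
t: 2.6
tcp_pos: [0.4406, -0.0245, 0.2748]
orientation: [3.141, -0.001, 1.708]
contact_force: [0.4, 1.1, -0.5]
finger_gap: 0.0439
finger_force: 0.0
```

```bash
sleep 0; python3 - <<'E'
from h import *
import pickle
r.grab_frame("wrist")
c=cam("wrist");print(r.get_state()["tcp_pos"],r.get_state()["orientation"])
im=r.grab_frame("wrist");cv2.imwrite("pics/w3.png",im[:,:,::-1]);pickle.dump(c,open("w3.pkl","wb"))
print(proj(c,[[.4331,.0419,.0],[.4445,-.0448,.0]]))
E
```

```text
[ 0.4409 -0.0239  0.2747] [ 3.1413 -0.0006  1.7119]
[[319.408  131.0506]
 [318.5068 217.9747]]
```

View pics/w3.png

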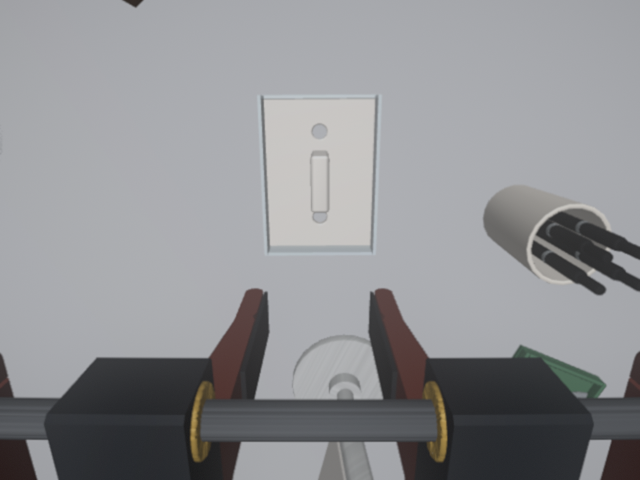

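The view shows the tier with rim corners at (261,96), (380,96), (376,254) and (266,254). The far hole is at (319.5,131), and the handle top spans (312..328, 156..211).

```bash
python3 - <<'E'
from h import *
import pickle
c=pickle.load(open("w3.pkl","rb"))
Q=back(c,[[260,95.5],[381,95.5],[376.5,254.5],[265.5,254.5]],.03)
print(Q[:,:2],Q.mean(0),[np.linalg.norm(Q[i]-Q[i-1]) for i in range(4)])
a,b=(Q[0]+Q[1])/2,(Q[2]+Q[3])/2;d=b-a;print("axis deg",np.degrees(np.arctan2(d[1],d[0])))
print("hole1",back(c,[319.5,131],.008), "hole2",back(c,[320,217],.008),"handle",back(c,[[320,156],[320,211],[312,190],[327.7,190]],.062))
E
```

```text
[[ 0.3765  0.0661]
 [ 0.4825  0.0811]
 [ 0.5056 -0.0661]
 [ 0.3966 -0.0815]] [ 0.4403 -0.0001  0.03  ] [np.float64(0.1489692660549386), np.float64(0.1070290477301907), np.float64(0.14902748110892147), np.float64(0.11003705228227513)]
axis deg -81.66025127726729
hole1 [[0.4331 0.0423 0.008 ]] hole2 [[ 0.4456 -0.0416  0.008 ]] handle [[ 0.4359  0.0245  0.062 ]
 [ 0.4426 -0.0227  0.062 ]
 [ 0.4331 -0.0052  0.062 ]
 [ 0.4466 -0.0033  0.062 ]]
```

Call:
{"name": "step_arm", "arguments": {
  "commands": [
    {"translation": [-0.01, 0.16, -0.3], "dr": [0, 0, 0]},
    {"translation": [-0.01, 0.16, -0.6], "dr": [0, 0, 0]},
    {"translation": [-0.01, 0.16, -1], "dr": [0, 0, 0]},
    {"translation": [-0.01, 0.16, -1], "dr": [0, 0, 0]},
    {"translation": [-0.01, 0.16, -1], "dr": [0, 0, 0]}
  ]
}}

```text
t: 3.2
tcp_pos: [0.4383, 0.0003, 0.1236]
orientation: [-3.137, -0.001, 1.71]
contact_force: [-0.1, 0.4, 1.0]
finger_gap: 0.0439
finger_force: 0.0
```

Call:
{"name": "step_arm", "arguments": {
  "commands": [
    {"translation": [0, 0, -0.25], "dr": [0, 0, 0]},
    {"translation": [0, 0, -0.4], "dr": [0, 0, 0]},
    {"translation": [0, 0, -0.5], "dr": [0, 0, 0]},
    {"translation": [0, 0, -0.5], "dr": [0, 0, 0]}
  ]
}}

```text
t: 3.6
tcp_pos: [0.4405, -0.0007, 0.0502]
orientation: [3.141, 0.0, 1.708]
contact_force: [-0.3, -0.7, -0.1]
finger_gap: 0.044
finger_force: 0.0
```

Call:
{"name": "step_arm", "arguments": {
  "commands": [
    {"translation": [0, 0, 0], "dr": [0, 0, 0]},
    {"translation": [0, 0, 0], "dr": [0, 0, 0]},
    {"translation": [0, 0, 0], "dr": [0, 0, 0]},
    {"translation": [0, 0, 0], "dr": [0, 0, 0]},
    {"translation": [0, 0, 0], "dr": [0, 0, 0]}
  ],
  "hand": -1,
  "newtons": 35
}}

```text
t: 4.1
tcp_pos: [0.4397, -0.001, 0.0505]
orientation: [3.141, 0.0, 1.707]
contact_force: [-1.0, 0.4, 9.0]
finger_gap: 0.0159
finger_force: 35.0
```

Call:
{"name": "step_arm", "arguments": {
  "commands": [
    {"translation": [0, 0, 0.1], "dr": [0, 0, 0]},
    {"translation": [0, 0, 0.3], "dr": [0, 0, 0]},
    {"translation": [0, 0, 0.6], "dr": [0, 0, 0]},
    {"translation": [0, 0, 0.8], "dr": [0, 0, 0]},
    {"translation": [0, 0, 0.8], "dr": [0, 0, 0]}
  ]
}}

```text
t: 4.6
tcp_pos: [0.442, -0.0012, 0.1732]
orientation: [3.134, 0.002, 1.706]
contact_force: [1.3, -0.1, -4.2]
finger_gap: 0.0159
finger_force: 35.0
```

Call:
{"name": "step_arm", "arguments": {
  "commands": [
    {"translation": [0.23, 0.8, 0], "dr": [0, 0, 0.39]},
    {"translation": [0.23, 0.8, 0], "dr": [0, 0, 0.39]},
    {"translation": [0.23, 0.8, 0], "dr": [0, 0, 0.39]},
    {"translation": [0.23, 0.8, 0], "dr": [0, 0, 0.39]},
    {"translation": [0.23, 0.8, 0], "dr": [0, 0, 0.39]}
  ]
}}

```text
t: 5.1
tcp_pos: [0.4727, 0.1198, 0.168]
orientation: [-3.139, -0.002, 2.322]
contact_force: [-0.4, -0.7, -3.2]
finger_gap: 0.0159
finger_force: 35.0
```

Call:
{"name": "step_arm", "arguments": {
  "commands": [
    {"translation": [0.24, 0.8, 0], "dr": [0, 0, 0.39]},
    {"translation": [0.24, 0.8, 0], "dr": [0, 0, 0.39]},
    {"translation": [0.24, 0.8, 0], "dr": [0, 0, 0.39]},
    {"translation": [0.24, 0.8, 0], "dr": [0, 0, 0.39]},
    {"translation": [0.24, 0.8, 0], "dr": [0, 0, 0.39]}
  ]
}}

```text
t: 5.6
tcp_pos: [0.509, 0.2389, 0.1682]
orientation: [-3.14, -0.002, 2.931]
contact_force: [0.6, -0.2, -2.6]
finger_gap: 0.0157
finger_force: 35.0
```

Call:
{"name": "step_arm", "arguments": {
  "commands": [
    {"translation": [0, 0, 0], "dr": [0, 0, 0]},
    {"translation": [0, 0, 0], "dr": [0, 0, 0]}
  ]
}}

```text
t: 5.8
tcp_pos: [0.5093, 0.2381, 0.1691]
orientation: [-3.141, -0.001, 2.926]
contact_force: [0.1, -0.5, -4.4]
finger_gap: 0.0159
finger_force: 35.0
```

Call:
{"name": "step_arm", "arguments": {
  "commands": [
    {"translation": [0.017, 0, -0.1], "dr": [0, 0, 0.006]},
    {"translation": [0.017, 0, -0.18], "dr": [0, 0, 0.006]},
    {"translation": [0.017, 0, -0.22], "dr": [0, 0, 0.006]},
    {"translation": [0.017, 0, -0.24], "dr": [0, 0, 0.006]},
    {"translation": [0.017, 0, -0.26], "dr": [0, 0, 0.006]}
  ]
}}

```text
t: 6.3
tcp_pos: [0.5118, 0.2387, 0.1303]
orientation: [-3.141, -0.001, 2.94]
contact_force: [-2.5, -1.9, -2.2]
finger_gap: 0.0162
finger_force: 35.0
```

Call:
{"name": "step_arm", "arguments": {
  "commands": [
    {"translation": [0, 0, 0], "dr": [0, 0, 0]}
  ]
}}

```text
t: 6.4
tcp_pos: [0.5117, 0.2387, 0.1302]
orientation: [-3.14, -0.001, 2.94]
contact_force: [-1.4, -0.4, -4.5]
finger_gap: 0.0155
finger_force: 35.0
```

Call:
{"name": "step_arm", "arguments": {
  "commands": [
    {"translation": [0, 0, -0.02], "dr": [0, 0, 0]},
    {"translation": [0, 0, -0.035], "dr": [0, 0, 0]},
    {"translation": [0, 0, -0.05], "dr": [0, 0, 0]},
    {"translation": [0, 0, -0.055], "dr": [0, 0, 0]},
    {"translation": [0, 0, -0.055], "dr": [0, 0, 0]}
  ]
}}

```text
t: 6.9
tcp_pos: [0.5117, 0.2387, 0.1225]
orientation: [-3.14, -0.001, 2.941]
contact_force: [-4.7, -5.0, 2.6]
finger_gap: 0.0159
finger_force: 35.0
```

Call:
{"name": "step_arm", "arguments": {
  "commands": [
    {"translation": [0, 0, -0.007], "dr": [0, 0, 0]},
    {"translation": [0, 0, -0.007], "dr": [0, 0, 0]}
  ]
}}

```text
t: 7.1
tcp_pos: [0.5117, 0.2387, 0.1224]
orientation: [-3.141, -0.001, 2.941]
contact_force: [-7.3, -6.4, 11.3]
finger_gap: 0.0161
finger_force: 35.0
```

Call:
{"name": "step_arm", "arguments": {
  "commands": [
    {"translation": [0, 0, 0], "dr": [0, 0, 0]},
    {"translation": [0, 0, 0], "dr": [0, 0, 0]},
    {"translation": [0, 0, 0], "dr": [0, 0, 0]},
    {"translation": [0, 0, 0], "dr": [0, 0, 0]}
  ],
  "hand": 0
}}

```text
t: 7.5
tcp_pos: [0.5131, 0.2395, 0.1215]
orientation: [3.141, 0.001, 2.941]
contact_force: [0.1, -0.9, -1.4]
finger_gap: 0.0424
finger_force: 0.0
```

Call:
{"name": "step_arm", "arguments": {
  "commands": [
    {"translation": [0, 0, 0.2], "dr": [0, 0, 0]},
    {"translation": [0, 0, 0.5], "dr": [0, 0, 0]},
    {"translation": [0, 0, 0.8], "dr": [0, 0, 0]},
    {"translation": [0, 0, 1], "dr": [0, 0, 0]},
    {"translation": [0, 0, 1], "dr": [0, 0, 0]}
  ]
}}

```text
t: 8.0
tcp_pos: [0.5155, 0.2403, 0.2764]
orientation: [3.137, 0.009, 2.941]
contact_force: [0.1, -0.5, 0.1]
finger_gap: 0.0438
finger_force: 0.0
```

```bash
python3 - <<'E'
from h import *
import pickle
r.grab_frame("wrist")
c=cam("wrist");s=r.get_state();print(s["tcp_pos"],s["orientation"])
im=r.grab_frame("wrist")[:,:,::-1]
pickle.dump(c,open("w4.pkl","wb"))
sd=r.grab_frame("side")[:,:,::-1]
a=np.hstack([cv2.resize(im[100:460,120:520],None,fx=1,fy=1),cv2.resize(sd[160:340,240:440],(400,360),interpolation=cv2.INTER_CUBIC)])
cv2.imwrite("pics/w4.png",a)
print(proj(c,[[.5105,.2385,.134]]))
E
```

```text
[0.5141 0.2398 0.2737] [3.1388 0.0048 2.9409]
[[313.0833 228.9694]]
```

View pics/w4.png

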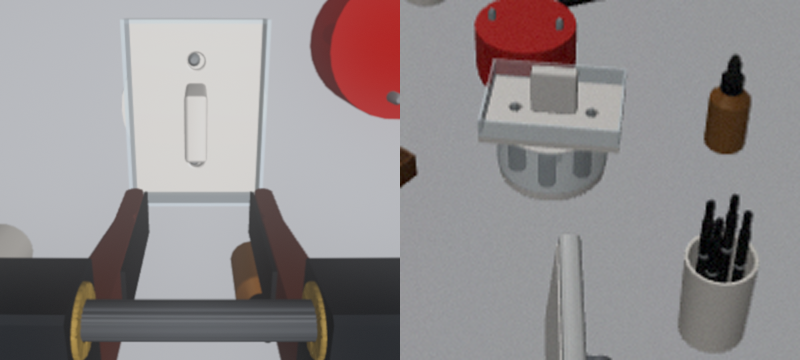

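The tier is seated: the drum pin shows in its hole at (196,60) of the crop, the tier lies flat on the drum in the side view, and the seating height matches. Next I'll measure the lamp by fitting a slab model, starting from corners picked in the earlier crops and then refining on image edges.

```bash
cat > lamp.py <<'E'
from h import *
from scipy.optimize import least_squares,minimize
def frame(p):
    # p: x,y, heading angle a of beam, tilt th
    x,y,a,th=p
    f=np.array([np.cos(a),np.sin(a),0]);l=np.array([np.sin(a),-np.cos(a),0]) # frame y: -x is forward -> y = z cross x_frame
    up=np.array([0,0,1.])
    fw=np.cos(th)*f-np.sin(th)*up; uz=np.cos(th)*up+np.sin(th)*f
    return np.array([x,y,.22]),fw,l,uz
def pt(p,d,s,h):
    o,fw,l,uz=frame(p);return o+d*fw+s*l+h*uz
def box(p):
    return {(d,s,h):pt(p,d,s*.095,h*.05) for d in(.018,.034) for s in(-1,1) for h in(-1,1)}
# edges (start,end) with faces normal signs for visibility
def edges(p,c):
    B=box(p);o,fw,l,uz=frame(p);C=c[2][:3,3]
    ctr=pt(p,.026,0,0)
    vis={}
    for n,v,hs in(("d",fw,.008),("s",l,.095),("h",uz,.05)):
        for sg in(-1,1): vis[n,sg]=(C-ctr)@(sg*v)>hs
    dd={-1:.018,1:.034};E=[]
    for a in(-1,1):
        for b in(-1,1):
            for (k1,k2,e) in((("d",a),("s",b),((dd[a],b,-1),(dd[a],b,1))),(("d",a),("h",b),((dd[a],-1,b),(dd[a],1,b))),(("s",a),("h",b),((.018,a,b),(.034,a,b)))):
                w=vis[k1]+vis[k2]
                if w: E.append((B[e[0]],B[e[1]]))
    return E
def score(p,views):
    S=0;N=0
    for c,G in views:
        for a,b in edges(p,c):
            n=max(4,int(np.linalg.norm(b-a)/.003));t=np.linspace(.03,.97,n)[:,None]
            uv=proj(c,a+(b-a)*t);d=proj(c,[a,b]);d=d[1]-d[0];d/=np.linalg.norm(d)+1e-9
            m=uv.astype(np.float32).reshape(1,-1,2)
            g=[np.abs(cv2.remap(G[i],m,None,cv2.INTER_LINEAR)[0]) for i in(0,1)]
            gx=cv2.remap(G[0],m,None,cv2.INTER_LINEAR)[0];gy=cv2.remap(G[1],m,None,cv2.INTER_LINEAR)[0]
            v=np.abs(-d[1]*gx+d[0]*gy);S+=np.minimum(v,25).sum();N+=n
    return -S/N
def grads(im,sig=1.2):
    g=cv2.GaussianBlur(im.astype(np.float32).mean(2),(0,0),sig)
    return cv2.Sobel(g,-1,1,0,scale=.125),cv2.Sobel(g,-1,0,1,scale=.125)
def shots(n,k=4): return np.mean([r.grab_frame(n).astype(np.float32) for _ in range(k)],0)
def fit(p0,views,xy=None):
    best=None
    for s in(2.5,1.0):
        vs=[(c,grads(im,s)) for c,im in views]
        f=(lambda q:score(q,vs)) if xy is None else (lambda q:score([*xy,*q],vs))
        x0=np.array(p0 if best is None else best)
        st=np.array([.004,.004,.04,.06])[-len(x0):]
        for _ in range(3):
            sim=np.vstack([x0]+[x0+st*np.eye(len(x0))[i]*(1 if _%2 else -1) for i in range(len(x0))])
            x0=minimize(f,x0,method="Nelder-Mead",options=dict(initial_simplex=sim,xatol=1e-4,fatol=1e-3)).x
        best=x0;print("sigma",s,x0,f(x0))
    return best
E
python3 - <<'E'
from lamp import *
import pickle
t,s=cam("top"),cam("side")
it,is_=shots("top"),shots("side");pickle.dump((it,is_),open("lamp0.pkl","wb"))
T=lambda u,v:(220+u/2.548,140+v/2.547);S=lambda u,v:(240+u/2.1,190+v/2.1)
pk=[(s,(.034,-1,1),S(172,403)),(s,(.018,-1,1),S(197,410)),(s,(.034,-1,-1),S(158,490)),(s,(.018,-1,-1),S(182,496)),(s,(.018,1,1),S(188,185)),(s,(.034,1,1),S(168,187)),
 (t,(.018,1,1),T(523,253)),(t,(.018,-1,1),T(748,285)),(t,(.034,-1,1),T(743,298)),(t,(.034,-1,-1),T(700,325))]
f=lambda p:np.concatenate([proj(c,box(p)[k])[0]-uv for c,k,uv in pk])
q=least_squares(f,[.5,-.233,np.pi,-.3],loss="soft_l1");print(q.x,f(q.x).reshape(-1,2))
print("foot",back(s,S(200,500),.014))
views=[(t,it),(s,is_)]
b=fit(q.x,views)
print("each",fit(b[2:],[views[0]],b[:2]),fit(b[2:],[views[1]],b[:2]))
print(f(b).reshape(-1,2)[:10])
E
```

```text
[ 0.5012 -0.2332  3.0621 -0.069 ] [[-0.4146  2.18  ]
 [ 0.6279 -0.7239]
 [-0.0076  2.9291]
 [ 0.3541  0.4082]
 [ 0.4457 -2.9691]
 [-0.8584 -4.4309]
 [-2.1623 -1.1663]
 [-0.438  -0.4545]
 [ 1.2706  1.83  ]
 [ 0.0938  0.9237]]
foot [[ 0.4986 -0.2396  0.014 ]]
sigma 2.5 [ 0.4991 -0.2294  3.0659 -0.0737] -4.642232362801724
sigma 1.0 [ 0.4991 -0.232   3.0701 -0.0659] -9.211103139570973
sigma 2.5 [ 3.0612 -0.0679] -4.741938836961473
sigma 1.0 [ 3.0749 -0.053 ] -8.919877867466756
sigma 2.5 [ 3.0638 -0.0749] -4.458234048332756
sigma 1.0 [ 3.069  -0.0682] -9.70952752766395
each [ 3.0749 -0.053 ] [ 3.069  -0.0682]
[[-1.6937  1.6864]
 [-0.6597 -1.3256]
 [-0.932   2.4899]
 [-0.577  -0.1318]
 [-1.6493 -3.3846]
 [-2.9492 -4.7619]
 [-2.7524  0.1912]
 [-0.9295  0.2102]
 [ 0.8264  2.5141]
 [-0.2852  1.4152]]
```

The fit gives the lamp axis at (0.4995, -0.2325), heading 3.070 rad and tilt -0.066. That agrees in both views and with the foot and knuckle. I'll grip the slab's upper edge off-centre and carry it about the axis, so next I'll work out those poses.

```bash
cat > plan.py <<'E'
from lamp import *
from scipy.spatial.transform import Rotation as R
def tcp(p,h=.039,s=.065):
    o,fw,l,uz=frame(p);x=np.cross(-fw,-uz)
    return o+.026*fw+s*l+h*uz, R.from_matrix(np.c_[x,-fw,-uz])
E
python3 - <<'E'
from plan import *
p=[.4995,-.2325,3.070,-.066]
s=r.get_state();P0=s["tcp_pos"];R0=R.from_matrix(rot(s["orientation"]))
for h in(.105,.039):
    P,Q=tcp(p,h);print(h,P,Q.as_euler("xyz"),"d",(P-P0)/.15,(Q*R0.inv()).as_rotvec()/(np.pi/2));P0,R0=P,Q
E
```

```text
0.105 [ 0.4852 -0.1663  0.3265] [-3.0756  0.      1.4992] d [-0.18   -2.7023  0.3724] [-0.028   0.0357 -0.9174]
0.039 [ 0.4808 -0.166   0.2606] [-3.0756  0.      1.4992] d [-0.0289  0.0021 -0.439 ] [0. 0. 0.]
```

Call:
{"name": "step_arm", "arguments": {
  "commands": [
    {"translation": [-0.06, -0.9, 0.37], "dr": [0, 0, -0.45]},
    {"translation": [-0.06, -0.9, 0.37], "dr": [0, 0, -0.45]},
    {"translation": [-0.06, -0.9, 0.37], "dr": [0, 0, -0.45]},
    {"translation": [-0.06, -0.9, 0.37], "dr": [0, 0, -0.45]},
    {"translation": [-0.06, -0.9, 0.37], "dr": [0, 0, -0.45]}
  ],
  "hand": 0.1
}}

```text
t: 9.05
tcp_pos: [0.5038, 0.1026, 0.3276]
orientation: [3.14, 0.001, 2.225]
contact_force: [-0.3, 0.1, -0.0]
finger_gap: 0.0482
finger_force: 0.0
```

Call:
{"name": "step_arm", "arguments": {
  "commands": [
    {"translation": [-0.06, -0.9, 0], "dr": [0, 0, -0.46]},
    {"translation": [-0.06, -0.9, 0], "dr": [0, 0, -0.46]},
    {"translation": [-0.06, -0.9, 0], "dr": [0, 0, -0.46]},
    {"translation": [-0.06, -0.9, 0], "dr": [0, 0, -0.46]},
    {"translation": [-0.06, -0.9, 0], "dr": [0, 0, -0.46]}
  ]
}}

```text
t: 9.55
tcp_pos: [0.4943, -0.0323, 0.3267]
orientation: [-3.141, 0.0, 1.503]
contact_force: [-0.0, 0.8, -0.4]
finger_gap: 0.0481
finger_force: 0.0
```

Call:
{"name": "step_arm", "arguments": {
  "commands": [
    {"translation": [-0.06, -0.9, 0], "dr": [0, 0.042, 0]},
    {"translation": [-0.06, -0.9, 0], "dr": [0, 0.042, 0]},
    {"translation": [-0.06, -0.9, 0], "dr": [0, 0.042, 0]},
    {"translation": [-0.06, -0.9, 0], "dr": [0, 0.042, 0]},
    {"translation": [-0.06, -0.9, 0], "dr": [0, 0.042, 0]}
  ]
}}

```text
t: 10.05
tcp_pos: [0.4852, -0.1663, 0.3265]
orientation: [-3.075, 0.003, 1.509]
contact_force: [0.4, 0.0, 0.7]
finger_gap: 0.0483
finger_force: 0.0
```

```bash
python3 - <<'E'
from plan import *
r.grab_frame("wrist");p=[.4995,-.2325,3.070,-.066]
s=r.get_state();P0=s["tcp_pos"];R0=R.from_matrix(rot(s["orientation"]));print(P0,s["orientation"])
for h in(.105,.039):
    P,Q=tcp(p,h);print("d",(P-P0)/.15,(Q*R0.inv()).as_rotvec()/(np.pi/2))
c=cam("wrist");im=shots("wrist",2)
print(fit([3.07,-.066],[(c,im)],[.4995,-.2325]),fit([.4995,-.2325,3.07,-.066],[(c,im)]))
print(proj(c,np.array(list(box(p).values()))))
E
```

```text
[ 0.4852 -0.1655  0.3266] [-3.0752  0.0031  1.5108]
d [-0.0004 -0.0057 -0.0008] [ 0.0019 -0.0004 -0.0074]
d [-0.0293 -0.0036 -0.4398] [ 0.0019 -0.0004 -0.0074]
sigma 2.5 [ 3.0593 -0.082 ] -2.8714336253014108
sigma 1.0 [ 3.0583 -0.0873] -5.087951611666555
sigma 2.5 [ 0.5004 -0.2344  3.0654 -0.0686] -3.0371544151800003
sigma 1.0 [ 0.5005 -0.2346  3.0658 -0.082 ] -6.036072469565643
[ 3.0583 -0.0873] [ 0.5005 -0.2346  3.0658 -0.082 ]
[[325.5622 407.4127]
 [328.1183 514.0689]
 [329.8803 190.8224]
 [335.2655 229.108 ]
 [307.1441 407.244 ]
 [303.1602 513.862 ]
 [307.8059 190.5817]
 [302.8686 228.7648]]
```

Call:
{"name": "step_arm", "arguments": {
  "commands": [
    {"translation": [-0.01, 0, -0.12], "dr": [0, 0, -0.007]},
    {"translation": [-0.02, 0, -0.25], "dr": [0, 0, -0.007]},
    {"translation": [-0.03, 0, -0.35], "dr": [0, 0, -0.007]},
    {"translation": [-0.03, 0, -0.44], "dr": [0, 0, -0.007]},
    {"translation": [-0.03, 0, -0.44], "dr": [0, 0, -0.007]}
  ]
}}

```text
t: 10.7
tcp_pos: [0.4798, -0.1641, 0.2593]
orientation: [-3.072, 0.002, 1.502]
contact_force: [-0.9, 0.3, -0.4]
finger_gap: 0.0481
finger_force: 0.0
```

Call:
{"name": "step_arm", "arguments": {
  "commands": [
    {"translation": [0, 0, 0], "dr": [0, 0, 0]},
    {"translation": [0, 0, 0], "dr": [0, 0, 0]},
    {"translation": [0, 0, 0], "dr": [0, 0, 0]},
    {"translation": [0, 0, 0], "dr": [0, 0, 0]},
    {"translation": [0, 0, 0], "dr": [0, 0, 0]}
  ],
  "hand": -1,
  "newtons": 30
}}

```text
t: 11.2
tcp_pos: [0.4822, -0.1662, 0.2613]
orientation: [-3.078, 0.004, 1.501]
contact_force: [4.2, -0.9, -1.3]
finger_gap: 0.0161
finger_force: 30.0
```

```bash
python3 - <<'E'
from plan import *
s=r.get_state();print(s["tcp_pos"],s["orientation"],s["finger_gap"],s["contact_force"])
ax=np.array([.4998,-.233,.22]);T=s["tcp_pos"]-ax
h0=3.068;h1=np.arctan2(.2385+.233,.5105-.4998);print("target head",h1,"delta deg",np.degrees(h1-h0))
for c in range(3):
    D=(h1-h0)/3
    P=T
    print("call",c,"dr/row",D/5/(np.pi/2))
    for k in range(1,6): print((R.from_rotvec([0,0,D*k/5]).apply(T)-T)/.15)
    T=R.from_rotvec([0,0,D]).apply(T)
E
```

```text
[ 0.4822 -0.1662  0.2613] [-3.0785  0.0044  1.5007] 0.016131588386696184 [ 4.2021 -0.9043 -1.2708]
target head 1.5481066900037905 delta deg -87.0834719729517
call 0 dr/row -0.06450627553551978
[0.0457 0.0096 0.    ]
[ 0.092   0.0146 -0.    ]
[0.1387 0.0148 0.    ]
[0.1851 0.0103 0.    ]
[0.2309 0.0011 0.    ]
call 1 dr/row -0.06450627553551978
[ 0.0446 -0.0137  0.    ]
[ 0.0876 -0.0319 -0.    ]
[ 0.1285 -0.0544  0.    ]
[ 0.1669 -0.0808  0.    ]
[ 0.2024 -0.111   0.    ]
call 2 dr/row -0.06450627553551978
[ 0.0323 -0.0337  0.    ]
[ 0.0611 -0.0704 -0.    ]
[ 0.0859 -0.1099  0.    ]
[ 0.1067 -0.1517  0.    ]
[ 0.1231 -0.1953  0.    ]
```

Call:
{"name": "step_arm", "arguments": {
  "commands": [
    {"translation": [0.046, 0.01, 0], "dr": [0, 0, -0.0645]},
    {"translation": [0.092, 0.015, 0], "dr": [0, 0, -0.129]},
    {"translation": [0.139, 0.015, 0], "dr": [0, 0, -0.1935]},
    {"translation": [0.185, 0.01, 0], "dr": [0, 0, -0.258]},
    {"translation": [0.231, 0.001, 0], "dr": [0, 0, -0.3225]}
  ]
}}

```text
t: 11.7
tcp_pos: [0.5173, -0.1658, 0.2613]
orientation: [-3.078, 0.003, 0.991]
contact_force: [4.6, 0.8, -0.7]
finger_gap: 0.0162
finger_force: 30.2
```

Forces are small, so I'll continue.

Call:
{"name": "step_arm", "arguments": {
  "commands": [
    {"translation": [0.045, -0.014, 0], "dr": [0, 0, -0.0645]},
    {"translation": [0.088, -0.032, 0], "dr": [0, 0, -0.129]},
    {"translation": [0.128, -0.054, 0], "dr": [0, 0, -0.1935]},
    {"translation": [0.167, -0.081, 0], "dr": [0, 0, -0.258]},
    {"translation": [0.202, -0.111, 0], "dr": [0, 0, -0.3225]}
  ]
}}

```text
t: 12.2
tcp_pos: [0.5485, -0.1826, 0.2614]
orientation: [-3.078, -0.0, 0.484]
contact_force: [8.3, 1.1, -2.7]
finger_gap: 0.016
finger_force: 30.3
```

Call:
{"name": "step_arm", "arguments": {
  "commands": [
    {"translation": [0.032, -0.034, 0], "dr": [0, 0, -0.0645]},
    {"translation": [0.061, -0.07, 0], "dr": [0, 0, -0.129]},
    {"translation": [0.086, -0.11, 0], "dr": [0, 0, -0.1935]},
    {"translation": [0.107, -0.152, 0], "dr": [0, 0, -0.258]},
    {"translation": [0.123, -0.195, 0], "dr": [0, 0, -0.3225]}
  ]
}}

```text
t: 12.7
tcp_pos: [0.5677, -0.2124, 0.2614]
orientation: [-3.077, -0.003, -0.023]
contact_force: [10.8, 0.2, -4.0]
finger_gap: 0.016
finger_force: 30.1
```

```bash
python3 - <<'E'
from plan import *
r.grab_frame("side")
s=r.get_state();print(s["tcp_pos"],s["orientation"],s["finger_gap"],s["contact_force"],s["torque"])
Q=R.from_matrix(rot(s["orientation"]));y=-Q.as_matrix()[:,1];z=-Q.as_matrix()[:,2]
a=np.arctan2(y[1],y[0]);th=-np.arcsin(y[2]);print("pad heading,tilt",a,th)
ax=np.array([.4998,-.233,.22]);T=s["tcp_pos"]-ax
h=1.548;l=np.array([np.sin(h),-np.cos(h),0]);D=.265-(-.075)
# forward-down: rotation about l such that f -> -up
sg=1 if np.cross(l,[np.cos(h),np.sin(h),0])[2]<0 else -1
for k in range(1,6):
    rv=sg*l*D*k/5;print((R.from_rotvec(rv).apply(T)-T)/.15,rv/(np.pi/2))
E
```

```text
[ 0.5681 -0.2135  0.2614] [-3.0777 -0.0031 -0.0286] 0.016349448100722485 [10.4566 -0.1981 -3.9421] [-0.2533 -1.2915  0.2723]
pad heading,tilt 1.542363932144866 -0.0638744935355308
[ 0.0004  0.0184 -0.0102] [-0.0433  0.001  -0.    ]
[ 0.0008  0.0362 -0.0216] [-0.0866  0.002  -0.    ]
[ 0.0012  0.053  -0.0342] [-0.1298  0.003  -0.    ]
[ 0.0016  0.069  -0.0479] [-0.1731  0.0039 -0.    ]
[ 0.0019  0.0841 -0.0626] [-0.2164  0.0049 -0.    ]
```

Call:
{"name": "step_arm", "arguments": {
  "commands": [
    {"translation": [0, 0.018, -0.01], "dr": [-0.042, 0.001, 0]},
    {"translation": [0.001, 0.035, -0.021], "dr": [-0.084, 0.002, 0]},
    {"translation": [0.001, 0.051, -0.033], "dr": [-0.126, 0.003, 0]},
    {"translation": [0.002, 0.067, -0.046], "dr": [-0.168, 0.004, 0]},
    {"translation": [0.002, 0.082, -0.06], "dr": [-0.21, 0.005, 0]}
  ]
}}

```text
t: 13.25
tcp_pos: [0.5679, -0.2006, 0.252]
orientation: [2.873, -0.001, -0.019]
contact_force: [8.7, -8.3, -14.0]
finger_gap: 0.0161
finger_force: 30.1
```

Call:
{"name": "step_arm", "arguments": {
  "commands": [
    {"translation": [0, 0, 0], "dr": [0, 0, 0]},
    {"translation": [0, 0, 0], "dr": [0, 0, 0]}
  ]
}}

```text
t: 13.45
tcp_pos: [0.5675, -0.1998, 0.2519]
orientation: [2.875, 0.0, -0.017]
contact_force: [8.5, -3.9, -8.0]
finger_gap: 0.0166
finger_force: 30.2
```

```bash
cat > chk.py <<'E'
from plan import *
s=r.get_state();print(s["tcp_pos"],s["orientation"],s["finger_gap"],s["contact_force"])
Q=R.from_matrix(rot(s["orientation"]));y=-Q.as_matrix()[:,1]
print("pad heading,tilt",np.arctan2(y[1],y[0]),-np.arcsin(y[2]),"up",-Q.as_matrix()[:,2])
V=[(cam(n),shots(n)) for n in("top","side")]
fit([1.548,.265],V,[.4998,-.233]);b=fit([.4998,-.233,1.548,.265],V)
d=np.array([.5105,.2385,.092])-[*b[:2],.22];print("want",np.arctan2(d[1],d[0]),-np.arctan2(d[2],np.hypot(d[0],d[1])))
E
python3 chk.py
```

```text
[ 0.5675 -0.1998  0.2519] [ 2.8754  0.0004 -0.0172] 0.016628754275307005 [ 8.4743 -3.8572 -8.0344]
pad heading,tilt 1.553730493264046 0.26621169313232057 up [0.0049 0.263  0.9648]
sigma 2.5 [1.6038 0.2649] -3.1477504960723266
sigma 1.0 [1.5905 0.2727] -5.421580441828214
sigma 2.5 [ 0.4993 -0.2348  1.6028  0.2672] -3.2835463590427496
sigma 1.0 [ 0.4991 -0.235   1.5923  0.2642] -6.0133132397846065
want 1.546730814928445 0.26393397168035887
```

Call:
{"name": "step_arm", "arguments": {
  "commands": [
    {"translation": [0, 0, 0], "dr": [0, 0, 0]},
    {"translation": [0, 0, 0], "dr": [0, 0, 0]},
    {"translation": [0, 0, 0], "dr": [0, 0, 0]},
    {"translation": [0, 0, 0], "dr": [0, 0, 0]}
  ],
  "hand": 0.1
}}

```text
t: 14.25
tcp_pos: [0.5643, -0.1993, 0.2519]
orientation: [2.878, 0.006, -0.021]
contact_force: [-0.8, -0.4, 0.7]
finger_gap: 0.0446
finger_force: 0.0
```

Call:
{"name": "step_arm", "arguments": {
  "commands": [
    {"translation": [0, 0.05, 0.2], "dr": [0, 0, 0]},
    {"translation": [0, 0.12, 0.45], "dr": [0, 0, 0]},
    {"translation": [0, 0.17, 0.65], "dr": [0, 0, 0]},
    {"translation": [0, 0.17, 0.65], "dr": [0, 0, 0]}
  ]
}}

```text
t: 14.65
tcp_pos: [0.5668, -0.1738, 0.3545]
orientation: [2.875, -0.003, -0.02]
contact_force: [0.2, 0.2, -0.2]
finger_gap: 0.0484
finger_force: 0.0
```

```bash
cat >> chk.py <<'E'
c=cam("wrist");im=shots("wrist",2)
print("wrist");fit([1.56,.265],[(c,im)],[.4998,-.233]);fit([.4998,-.233,1.56,.265],[(c,im)])
print("all");fit([.4998,-.233,1.56,.265],V+[(c,im)])
for v in V: print("one");fit([1.56,.265],[v],[.4998,-.233])
E
python3 chk.py
```

```text
[ 0.5668 -0.1738  0.3545] [ 2.8754 -0.0031 -0.02  ] 0.048416107530084754 [ 0.1823  0.2241 -0.1775]
pad heading,tilt 1.5499028252985558 0.26615296131332095 up [0.0023 0.263  0.9648]
sigma 2.5 [1.6416 0.2744] -3.1819572990610845
sigma 1.0 [1.6063 0.2809] -5.653193322427268
sigma 2.5 [ 0.499  -0.235   1.6016  0.2661] -3.3146954304269087
sigma 1.0 [ 0.4991 -0.2351  1.5918  0.2642] -5.907523060521779
want 1.5467457006914191 0.2638911456824276
wrist
sigma 2.5 [1.5601 0.2747] -5.1267127839923115
sigma 1.0 [1.5625 0.2619] -9.501532849775918
sigma 2.5 [ 0.4986 -0.2327  1.5566  0.2714] -5.249960682928452
sigma 1.0 [ 0.4987 -0.2333  1.5655  0.2707] -9.893248168067467
all
sigma 2.5 [ 0.4992 -0.2357  1.5917  0.2669] -3.734500227815212
sigma 1.0 [ 0.4991 -0.2349  1.5823  0.2624] -7.020097248317884
one
sigma 2.5 [1.3297 0.2295] -5.216078858337085
sigma 1.0 [1.3457 0.2226] -8.87666150651916
one
sigma 2.5 [1.5905 0.2654] -3.940149309795069
sigma 1.0 [1.5927 0.2739] -7.121934488145154
```

Call:
{"name": "step_arm", "arguments": {
  "commands": [
    {"translation": [-0.3, 1, 0.1], "dr": [0.17, 0, 0]},
    {"translation": [-0.3, 1, 0.1], "dr": [0.17, 0, 0]},
    {"translation": [-0.3, 1, 0.1], "dr": [0.17, 0, 0]},
    {"translation": [-0.3, 1, 0.1], "dr": [0.17, 0, 0]},
    {"translation": [-0.3, 1, 0.1], "dr": [0.17, 0, 0]}
  ]
}}

```text
t: 15.65
tcp_pos: [0.5193, -0.023, 0.3645]
orientation: [-3.139, 0.01, -0.017]
contact_force: [-0.6, 0.1, -0.2]
finger_gap: 0.0487
finger_force: 0.0
```

Call:
{"name": "step_arm", "arguments": {
  "commands": [
    {"translation": [0, 1, 0], "dr": [0, 0, 0.3]},
    {"translation": [0, 1, 0], "dr": [0, 0, 0.3]},
    {"translation": [0, 1, 0], "dr": [0, 0, 0.3]},
    {"translation": [0, 1, 0], "dr": [0, 0, 0.3]},
    {"translation": [0, 1, 0], "dr": [0, 0, 0.3]}
  ]
}}

```text
t: 16.15
tcp_pos: [0.5202, 0.1261, 0.3638]
orientation: [-3.14, 0.011, 0.454]
contact_force: [-0.8, -0.1, -0.3]
finger_gap: 0.0482
finger_force: 0.0
```

```bash
python3 - <<'E'
from plan import *
V=[(cam(n),shots(n)) for n in("top","side")]
print("both");fit([1.56,.265],V,[.4998,-.233]);b=fit([.4998,-.233,1.56,.265],V)
for v in V: print("one");fit([1.56,.265],[v],[.4998,-.233])
o=[]
for (c,im),(u,v,w,h) in zip(V,((400,190,110,110),(260,280,150,150))):
    k=400//w if w<120 else 2.66
    a=cv2.resize(im.astype(np.uint8)[v:v+h,u:u+w,::-1],(400,400),interpolation=cv2.INTER_CUBIC)
    for p,col in((b,(0,0,255)),([.4998,-.233,1.55,.265],(0,200,0))):
      for e in edges(p,c):
        q=(proj(c,np.array(e))+.5-[u,v])*400/w-.5
        cv2.line(a,tuple(int(i) for i in q[0]),tuple(int(i) for i in q[1]),col,1,cv2.LINE_AA)
    o.append(a)
cv2.imwrite("pics/l.png",np.hstack(o))
E
```

```text
both
sigma 2.5 [1.5906 0.2774] -3.581640996342564
sigma 1.0 [1.6015 0.2798] -7.625241296591455
sigma 2.5 [ 0.4997 -0.2336  1.5911  0.2766] -3.596043402173784
sigma 1.0 [ 0.4995 -0.2323  1.5936  0.2798] -7.7958263257426195
one
sigma 2.5 [1.5939 0.2783] -3.386410543649017
sigma 1.0 [1.5939 0.2783] -8.726264345723212
one
sigma 2.5 [1.5905 0.2619] -3.7315661367970097
sigma 1.0 [1.5928 0.2737] -6.75755842123315
```

View pics/l.png

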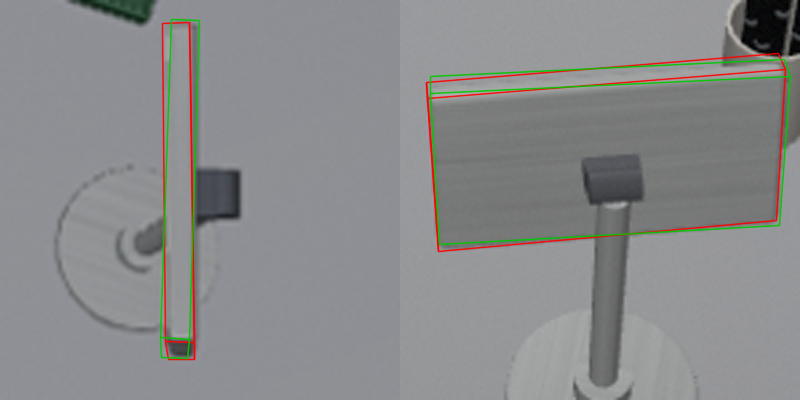

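The overlay shows the red fit (heading about 1.593, tilt about 0.277) matching the slab better than the intended green pose, so the head slipped about 2.5° in the grip. I'll take a cross-check from the wrist camera, then correct it.

Call:
{"name": "step_arm", "arguments": {
  "commands": [
    {"translation": [0.15, -1, 0.25], "dr": [0, -0.007, -0.29]},
    {"translation": [0.15, -1, 0.25], "dr": [0, -0.007, -0.29]},
    {"translation": [0.15, -1, 0.25], "dr": [0, -0.007, -0.29]},
    {"translation": [0.15, -1, 0.25], "dr": [0, -0.007, -0.29]},
    {"translation": [0.15, -1, 0.25], "dr": [0, -0.007, -0.29]}
  ],
  "hand": 0.3
}}

```text
t: 17.05
tcp_pos: [0.5423, -0.0254, 0.4021]
orientation: [-3.141, -0.001, -0.005]
contact_force: [0.7, -0.1, -0.8]
finger_gap: 0.0571
finger_force: 0.0
```

Call:
{"name": "step_arm", "arguments": {
  "commands": [
    {"translation": [0.1, -1, 0], "dr": [0, 0, 0]},
    {"translation": [0.1, -1, 0], "dr": [0, 0, 0]},
    {"translation": [0.1, -1, 0], "dr": [0, 0, 0]},
    {"translation": [0.1, -1, 0], "dr": [0, 0, 0]},
    {"translation": [0.1, -1, 0], "dr": [0, 0, 0]}
  ]
}}

```text
t: 17.55
tcp_pos: [0.5569, -0.1731, 0.4009]
orientation: [-3.139, 0.001, -0.003]
contact_force: [-0.1, 0.7, 0.4]
finger_gap: 0.0571
finger_force: 0.0
```

```bash
python3 - <<'E'
from plan import *
r.grab_frame("wrist");s=r.get_state();print(s["tcp_pos"],s["orientation"])
c=cam("wrist");im=shots("wrist",3)
for a in(1.56,1.6):
    fit([a,.27],[(c,im)],[.4995,-.233]);b=fit([.4995,-.233,a,.27],[(c,im)])
cv2.imwrite("pics/w5.png",im.astype(np.uint8)[:,:,::-1])
print(proj(c,np.array(list(box(b).values()))))
E
```

```text
[ 0.5569 -0.1721  0.4012] [-3.1393  0.0009 -0.0015]
sigma 2.5 [1.5807 0.2677] -4.8566764078899745
sigma 1.0 [1.5872 0.2655] -6.736547501850859
sigma 2.5 [ 0.4984 -0.2342  1.5734  0.2724] -5.578745310080565
sigma 1.0 [ 0.4983 -0.2343  1.576   0.2709] -10.090272114863781
sigma 2.5 [1.58   0.2689] -4.8572611224300015
sigma 1.0 [1.5877 0.2654] -6.735158723913465
sigma 2.5 [ 0.4985 -0.2342  1.5733  0.272 ] -5.578909534885615
sigma 1.0 [ 0.4982 -0.2342  1.5759  0.2708] -10.089806701279782
[[376.7983 349.4525]
 [359.6055 414.2302]
 [384.4241 165.655 ]
 [366.29   184.0758]
 [361.6226 347.2963]
 [340.6035 410.7302]
 [366.8216 165.1486]
 [343.253  183.1491]]
```

```bash
python3 - <<'E'
from plan import *
p=[.4985,-.234,1.535,.262]
s=r.get_state();P0=s["tcp_pos"];R0=R.from_matrix(rot(s["orientation"]))
for h in(.105,.039):
    P,Q=tcp(p,h);print(h,P,Q.as_euler("xyz"),"d",(P-P0)/.15,(Q*R0.inv()).as_rotvec()/(np.pi/2));P0,R0=P,Q
E
```

```text
0.105 [ 0.5653 -0.1841  0.3147] [ 2.8796  0.     -0.0358] d [ 0.0552 -0.0825 -0.5812] [-0.1676  0.0031 -0.0225]
0.039 [ 0.5647 -0.2011  0.2509] [ 2.8796  0.     -0.0358] d [-0.0041 -0.1139 -0.425 ] [0. 0. 0.]
```

Call:
{"name": "step_arm", "arguments": {
  "commands": [
    {"translation": [0.055, 0, -0.1], "dr": [-0.167, 0.003, -0.0225]},
    {"translation": [0.055, -0.04, -0.3], "dr": [-0.167, 0.003, -0.0225]},
    {"translation": [0.055, -0.083, -0.58], "dr": [-0.167, 0.003, -0.0225]},
    {"translation": [0.055, -0.083, -0.58], "dr": [-0.167, 0.003, -0.0225]},
    {"translation": [0.055, -0.083, -0.58], "dr": [-0.167, 0.003, -0.0225]}
  ]
}}

```text
t: 18.25
tcp_pos: [0.5652, -0.1852, 0.3152]
orientation: [2.88, 0.0, -0.037]
contact_force: [0.7, -0.8, 0.9]
finger_gap: 0.0571
finger_force: 0.0
```

Call:
{"name": "step_arm", "arguments": {
  "commands": [
    {"translation": [0, -0.03, -0.11], "dr": [0, 0, 0]},
    {"translation": [0, -0.06, -0.22], "dr": [0, 0, 0]},
    {"translation": [0, -0.09, -0.33], "dr": [0, 0, 0]},
    {"translation": [-0.004, -0.114, -0.425], "dr": [0, 0, 0]},
    {"translation": [-0.004, -0.114, -0.425], "dr": [0, 0, 0]}
  ]
}}

```text
t: 18.75
tcp_pos: [0.5652, -0.204, 0.252]
orientation: [2.88, -0.002, -0.039]
contact_force: [-0.3, -0.1, -1.0]
finger_gap: 0.0574
finger_force: 0.0
```

Call:
{"name": "step_arm", "arguments": {
  "commands": [
    {"translation": [0, 0, 0], "dr": [0, 0, 0]},
    {"translation": [0, 0, 0], "dr": [0, 0, 0]},
    {"translation": [0, 0, 0], "dr": [0, 0, 0]},
    {"translation": [0, 0, 0], "dr": [0, 0, 0]},
    {"translation": [0, 0, 0], "dr": [0, 0, 0]}
  ],
  "hand": -1,
  "newtons": 45
}}

```text
t: 19.25
tcp_pos: [0.5653, -0.2029, 0.2514]
orientation: [2.881, -0.002, -0.038]
contact_force: [5.5, 6.7, -1.6]
finger_gap: 0.0208
finger_force: 3.2
```

```bash
python3 - <<'E'
from plan import *
r.grab_frame("side");s=r.get_state();print(s["tcp_pos"],s["finger_gap"],s["contact_force"])
Q=R.from_matrix(rot(s["orientation"])).as_matrix();y=-Q[:,1]
print("pad heading,tilt",np.arctan2(y[1],y[0]),-np.arcsin(y[2]))
for ax in([.4985,-.234,.22],[.4995,-.233,.22]):
    q=s["tcp_pos"]-Q[:,1]*0-ax
    # level heading from position given d=.026
    for a in(1.53,1.545,1.56,1.575,1.59):
        o,fw,l,uz=frame([*ax[:2],a,.265]);print(a,"d,s,h",q@fw,q@l,q@uz)
E
```

```text
[ 0.5657 -0.2022  0.2511] 0.01647399396246157 [ 4.3161  6.7424 -3.4119]
pad heading,tilt 1.531706102922303 0.2595509091584049
1.53 d,s,h 0.025148705706478803 0.06584782742782191 0.039083169966852634
1.545 d,s,h 0.024191756322957832 0.06635800635203118 0.03882347059869338
1.56 d,s,h 0.02322752932337094 0.06685325500475695 0.038561796212495995
1.575 d,s,h 0.02225624165472526 0.06733346195714171 0.038298205683893465
1.59 d,s,h 0.02127811185264862 0.06779851916464703 0.0380327583196427
1.53 d,s,h 0.024145054906878672 0.06488944449379204 0.03881079664910236
1.545 d,s,h 0.02320209183442842 0.06538413252467905 0.038554892921768516
1.56 d,s,h 0.022252073816247053 0.06586410940158526 0.0382970746052408
1.575 d,s,h 0.021295214602380826 0.06632926713173821 0.03803739970755279
1.59 d,s,h 0.02033172948211611 0.06677950105661104 0.03777592665446094
```

Call:
{"name": "step_arm", "arguments": {
  "commands": [
    {"translation": [0, 0, 0], "dr": [0, 0, 0]},
    {"translation": [0, 0, 0], "dr": [0, 0, 0]},
    {"translation": [0, 0, 0], "dr": [0, 0, 0]}
  ]
}}

```text
t: 19.6
tcp_pos: [0.566, -0.2027, 0.2511]
orientation: [2.881, -0.003, -0.037]
contact_force: [4.7, 2.3, -1.6]
finger_gap: 0.0158
finger_force: 44.8
```

Call:
{"name": "step_arm", "arguments": {
  "commands": [
    {"translation": [0, 0, 0], "dr": [0, 0, 0]},
    {"translation": [0, 0, 0], "dr": [0, 0, 0]},
    {"translation": [0, 0, 0], "dr": [0, 0, 0]},
    {"translation": [0, 0, 0], "dr": [0, 0, 0]},
    {"translation": [0, 0, 0], "dr": [0, 0, 0]}
  ],
  "hand": 0.3
}}

```text
t: 20.1
tcp_pos: [0.5647, -0.2035, 0.2511]
orientation: [2.88, -0.001, -0.039]
contact_force: [0.3, 0.1, 0.5]
finger_gap: 0.0524
finger_force: 0.0
```

Call:
{"name": "step_arm", "arguments": {
  "commands": [
    {"translation": [0, 0.03, 0.11], "dr": [0, 0, 0]},
    {"translation": [0, 0.06, 0.22], "dr": [0, 0, 0]},
    {"translation": [0, 0.1, 0.4], "dr": [0, 0, 0]},
    {"translation": [-0.06, 0.2, 0.8], "dr": [0.167, 0, 0.02]},
    {"translation": [-0.06, 0.2, 1], "dr": [0.167, 0, 0.02]}
  ]
}}

```text
t: 20.6
tcp_pos: [0.5555, -0.1712, 0.4036]
orientation: [-3.136, 0.004, -0.001]
contact_force: [0.6, -0.4, 0.3]
finger_gap: 0.0569
finger_force: 0.0
```

```bash
python3 - <<'E'
from plan import *
r.grab_frame("wrist");s=r.get_state();print(s["tcp_pos"],s["orientation"])
c=cam("wrist");im=shots("wrist",3)
fit([1.55,.265],[(c,im)],[.4984,-.2342]);b=fit([.4984,-.2342,1.55,.265],[(c,im)])
d=np.array([.5105,.2385,.092])-[*b[:2],.22];print("want",np.arctan2(d[1],d[0]),-np.arctan2(d[2],np.hypot(d[0],d[1])))
E
```

```text
[ 0.5581 -0.1752  0.4113] [-3.1376 -0.0068 -0.0041]
sigma 2.5 [1.5424 0.2683] -5.282521715937879
sigma 1.0 [1.5415 0.2606] -8.22402031019092
sigma 2.5 [ 0.4992 -0.2336  1.5436  0.2666] -5.527381312829068
sigma 1.0 [ 0.4988 -0.2334  1.5461  0.2604] -8.957052142560523
want 1.5459257631385666 0.26480932515323197
```

Call:
{"name": "step_arm", "arguments": {
  "commands": [
    {"translation": [-0.3, 1, 0], "dr": [0, 0, 0]},
    {"translation": [-0.3, 1, 0], "dr": [0, 0, 0]},
    {"translation": [-0.3, 1, 0], "dr": [0, 0, 0]},
    {"translation": [-0.3, 1, 0], "dr": [0, 0, 0]},
    {"translation": [-0.3, 1, 0], "dr": [0, 0, 0]}
  ]
}}

```text
t: 21.3
tcp_pos: [0.5096, -0.0218, 0.3997]
orientation: [3.141, 0.007, -0.003]
contact_force: [0.6, -0.3, 1.0]
finger_gap: 0.0571
finger_force: 0.0
```

Call:
{"name": "step_arm", "arguments": {
  "commands": [
    {"translation": [-0.4, 1, 0], "dr": [0, 0, 0.3]},
    {"translation": [-0.4, 1, 0], "dr": [0, 0, 0.3]},
    {"translation": [-0.4, 1, 0], "dr": [0, 0, 0.3]},
    {"translation": [-0.4, 1, 0], "dr": [0, 0, 0.3]},
    {"translation": [-0.4, 1, 0], "dr": [0, 0, 0.3]}
  ]
}}

```text
t: 21.8
tcp_pos: [0.4507, 0.1269, 0.4004]
orientation: [3.141, 0.006, 0.466]
contact_force: [0.1, -0.3, 1.6]
finger_gap: 0.0573
finger_force: 0.0
```

```bash
python3 - <<'E'
from plan import *
V=[(cam(n),shots(n)) for n in("top","side")]
fit([1.55,.265],V,[.4995,-.233]);b=fit([.4995,-.233,1.55,.265],V)
for v in V: print("one");fit([1.55,.265],[v],[.4995,-.233])
d=np.array([.5105,.2385,.092])-[*b[:2],.22];print("want",np.arctan2(d[1],d[0]),-np.arctan2(d[2],np.hypot(d[0],d[1])))
c,im=V[1];a=im.astype(np.uint8)[:,:,::-1].copy()
for i in range(0,30):
    o,fw,l,uz=frame(b);q=proj(c,o+fw*(.034+.465*i/30))[0];cv2.circle(a,(int(q[0]),int(q[1])),1,(0,0,255),-1)
q=proj(c,[.5105,.2385,.092])[0];cv2.drawMarker(a,(int(q[0]),int(q[1])),(0,255,0),0,9)
cv2.imwrite("pics/fin.png",cv2.resize(a[130:460,200:640],None,fx=1.8,fy=1.8,interpolation=cv2.INTER_CUBIC))
E
```

```text
sigma 2.5 [1.5558 0.2707] -3.4435264548984437
sigma 1.0 [1.5635 0.2814] -7.216240644111093
sigma 2.5 [ 0.4998 -0.2338  1.5524  0.2707] -3.4767140834622428
sigma 1.0 [ 0.4993 -0.2347  1.5343  0.2528] -7.622558455136383
one
sigma 2.5 [1.5608 0.2717] -3.279979979058251
sigma 1.0 [1.5605 0.2716] -8.169262103367
one
sigma 2.5 [1.5512 0.2602] -3.589161355819516
sigma 1.0 [1.5503 0.2668] -6.46766355081296
want 1.54710659575383 0.26409127421684275
```

View pics/fin.png

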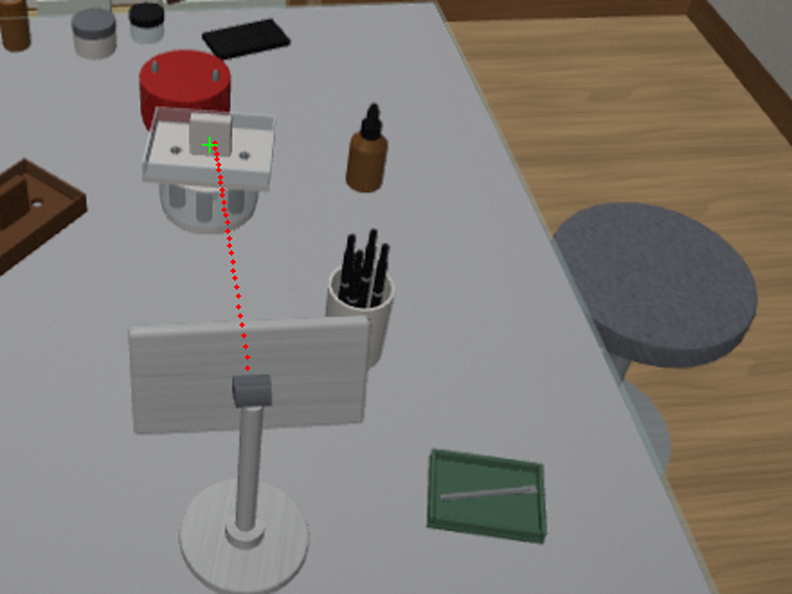

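The final view shows the tier seated on the drum, with the beam line (red dots) ending at the tier's middle mark. Wrist, top and side estimates average heading about 1.55 and tilt about 0.265, against 1.546 and 0.264 wanted. The cup, bottle and tray still stand where they were.

```bash
python3 -c "
from bench import r
print(r.finish_job())"
```

```text
the job is handed in; nothing more can be done
None
```

I handed the job in at about 22 s on the robot's clock: the tier is seated on the drum's two pins, and the lamp points at its middle to within about 1° by my camera fits. The pen cup, dropper bottle and trinket tray were not touched.

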